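Feel along the teeth of the jaw teaching model

TASK

Check the big child's-jaw teaching model for a stuck tooth: with the fingers shut, run the fingertips lightly along the biting edge of the row, starting on the end tooth beside the yellow bite block and touching each of the ten teeth in turn round the arch to the other end tooth. Each sprung tooth should give a few millimetres under the touch and spring back, but never be pushed nearly to its stop. Do not grasp, lift or shift the model or anything around it, and finish with the hand clear.

Things in the scene. Friction and masses are not known exactly. Their poses are not given: they have to be found in the camera images.
- jaw: enlarged lower jaw of a child, loose, 1.8 kg: plaster slab 135 x 192 x 18 mm (x, y, z) with a pink horseshoe gum ridge, top 42 mm above the counter, and ten ivory teeth numbered round it, crown tops at 64 mm. Origin: centre of the slab's underside; z up; front teeth towards -x, the horseshoe's ends towards +x: tooth 1 at y = +75, tooth 10 at y = -75 mm
- bite_block: yellow plastic stepped bite block, 34 x 20 x 32 mm, loose, standing on the counter just past one end of the horseshoe (about 60 mm from that end tooth's centre, over 150 mm from the other): it marks the end to start from. Origin: centre of its underside
- spatula_rest: white ceramic spatula rest, a grooved block 40 x 32 x 22 mm, loose, just past the other end of the horseshoe. Origin: centre of its underside
- kidney_dish: scuffed steel kidney dish, 210 x 105 x 37 mm, loose bystander. Origin: on its underside near the middle
- rinse_cup: blue plastic rinse cup, 68 mm across, 75 mm tall, loose bystander. Origin: centre of its underside
- paste_jar: amber jar, 56 mm across, 50 mm tall, loose bystander. Origin: centre of its underside
- spatula: mixing spatula 180 mm long lying on the counter, loose bystander. Origin: on its underside
- crown1 (a point): top centre of the domed crown of tooth 1; it sinks with the tooth. The tooth is a round crown 24 to 26 mm across, its top 22 mm above the gum, about 29 mm from its neighbours' centres; the crown falls away gently, 1 mm at 4 mm and 3.5 mm at 7.5 mm from its centre; smooth and slippery
- tooth1 (a joint): how far tooth 1 is pressed straight down, m: 0 at rest, stop at 0.011; its crown centre is at x = 46, y = 75 mm in the jaw's frame; a light return spring: about 0.3 N starts it, then 0.2 N more per mm
- tooth2 (a joint): how far tooth 2 is pressed straight down, m: 0 at rest, stop at 0.011; its crown centre is at x = 17, y = 71 mm in the jaw's frame; spring as tooth 1's
- tooth3 (a joint): how far tooth 3 is pressed straight down, m: 0 at rest, stop at 0.011; its crown centre is at x = -10, y = 60 mm in the jaw's frame; spring as tooth 1's
- crown4 (a point): top centre of the domed crown of tooth 4; it sinks with the tooth. Crown as tooth 1's
- tooth4 (a joint): how far tooth 4 is pressed straight down, m: 0 at rest, stop at 0.011; its crown centre is at x = -32, y = 40 mm in the jaw's frame; spring as tooth 1's
- tooth5 (a joint): how far tooth 5 is pressed straight down, m: 0 at rest, stop at 0.011; its crown centre is at x = -44, y = 14 mm in the jaw's frame; spring as tooth 1's
- tooth6 (a joint): how far tooth 6 is pressed straight down, m: 0 at rest, stop at 0.011; its crown centre is at x = -44, y = -15 mm in the jaw's frame; spring as tooth 1's
- crown7 (a point): top centre of the domed crown of tooth 7; it sinks with the tooth. Crown as tooth 1's
- tooth7 (a joint): how far tooth 7 is pressed straight down, m: 0 at rest, stop at 0.011; its crown centre is at x = -31, y = -40 mm in the jaw's frame; spring as tooth 1's
- tooth8 (a joint): how far tooth 8 is pressed straight down, m: 0 at rest, stop at 0.011; its crown centre is at x = -10, y = -60 mm in the jaw's frame; spring as tooth 1's
- tooth9 (a joint): how far tooth 9 is pressed straight down, m: 0 at rest, stop at 0.011; its crown centre is at x = 17, y = -71 mm in the jaw's frame; spring as tooth 1's
- crown10 (a point): top centre of the domed crown of tooth 10; it sinks with the tooth. Crown as tooth 1's
- tooth10 (a joint): how far tooth 10 is pressed straight down, m: 0 at rest, stop at 0.011; its crown centre is at x = 46, y = -75 mm in the jaw's frame; spring as tooth 1's
Things that resemble listed ones, but are neither listed nor needed, are in the scene too. What is shaped like the bite_block but purple is not meant. What is shaped like the jaw but green is not meant.

How it is judged:
By the outcome, as a careful person would: the job done as asked, in the order asked, and still so for the second after the job is handed in, with the robot touching nothing.
It also fails if it takes over 48 s, if anything falls off the work surface, if the arm or the gripper's body presses on something with over 40 N, if the wrist force passes 120 N, or if a joint passes its speed limit or range.

ROBOT

A 6-joint arm with a two-finger parallel gripper is mounted at the origin on the work surface. World frame = base frame: x ahead of the robot, y to its left, z up, the work surface at z = 0. Lengths are in m, angles in rad, forces in N, time in s.
With the tool pointing down it reaches from about 0.35 to 0.775 m from the base axis. Payload 5.5 kg.
Tool frame: the origin (TCP) lies midway between the tips of the shut fingers; the grasp point (between the pads) lies grip_point_offset behind it (grip_point_offset is the distance from the TCP to the grasp point, in m); z points along the fingers, y is the direction in which the jaws open and shut (so a half turn about z gives the same grasp; the last joint's range is limited). The gripper opens to 85 mm and grips with 20 to 120 N. Pads are 22 mm wide; open, the fingers measure 114 mm over their backs; the gripper's body (76 mm by 85 mm) begins 54 mm behind the grasp point. The pads swing forward as they close: fully open they stand 13 mm farther back than shut.
Start: joints at [1.104, 0.313, 0.046, 1.304, 0, 1.431], TCP at [0.185, 0.545, 0.231] pointing down, gripper open.
Joint ranges: [-2.76, 2.76], [-0.86, 1.69], [-1.03, 1.26], [-2.2, 2.34], [-1.47, 1.5], [-3.14, 3.14]. Speed limits (rad/s): [2.57, 2.57, 3.14, 3.14, 3.14, 3.14].

INTERFACE

Orientations are given as a unit quaternion [w, x, y, z].
In Python, from workcell import * gives the robot as it stands.
- The arm moves only by the tool send_rows, never from a script. Its argument "series" is one flat list of numbers, 7 for each row, row after row: the shift along the tool's x, y, z in cm, then the turn, a rotation vector about the tool's x, y, z in degrees, then the opening, from 0 (shut) to 1 (fully open). A call has 1 to 10 rows; each row is the pose to reach, as a shift and turn from the pose commanded when the call began, along the tool's axes at that moment; what a row does not reach only later rows make up. A row lasts 1/12 s, in which the tool goes at most 41.7 mm and 7.16 degrees, less where a joint would pass 70% of its speed; a pose out of reach is approached as far as the arm can. A call with a gripper value outside its range is refused whole. The fingers move at their own pace and stop on an object; "newtons" is the grip in N (left out, the last holds). Time passes only in rows, so rows that repeat a pose let the fingers close. It gives the time, the measured TCP pose, the force and the opening at its end, in the units of the state.
- get_state(): the state, without advancing time (a new reading comes with each control period).
- read_camera(name): name is "side" or "top"; returns the picture (480x640x3 uint8, blue, green, red); there is no depth.
- camera_info(name): a dict with "K" (3x3 intrinsics, pixels), "xyz" and "attitude" of the camera in the world. Camera axes: x right, y down, z forward; pixel columns grow to the right and rows downward; lengths in m; the calibration is good to about 2 mm. A picture is of the moment at which its call begins. camera_info takes no time and is no camera call.
- hand_in(): hands the job in, once; it reports no verdict.
Trained networks look in the newest picture that a camera, given by its name, has taken for a name from the list of things; names that differ only in an ending like _2 or _b are one class to them, and where a whole thing is asked for, a point or a joint stands for the part that bears it (a point fixed in the world has none). Each returns a list of dicts, best first, with "p" (0 to 1); they miss things now and then, are a little off and sometimes report something else, mostly with a low value. They report only what shows in the picture. A call takes as long as a camera call. They do not tell look-alikes from the thing itself.
- silhouettes(camera, label): "pixels" (480x640 bool, what is visible of it) and "box" ([left, top, width, height] in pixels, round what is visible of it).
The state is a dict: "clock": time; "joint_pos": joint angles; "qvel": joint speeds; "tau": joint torques, N m; "tcp_pos": TCP position; "orientation": TCP orientation; "wrist_force": force on the tool from outside, world axes, zero at the start; "ft_torque": the same for the moment, N m; "finger_gap": finger opening in m.
Only numpy, scipy, OpenCV 4.12 (cv2) and the standard library are available. Lean on these libraries where they do the work, as an engineer would, in place of code of your own. Each camera call takes 0.05 s, during which the arm holds its last target. There are 200 camera calls.

## Working session

There is one attempt and no reset: what is moved stays moved. The work goes in short steps, Python scripts to look and compute and a tool call to move; the robot and the scene stay as the last step left them, time stands still between calls to the robot, and variables do not carry over. Pictures are saved under pics/ and viewed, about 8 in all and at most 12, crops included, and the job is handed in when it is done.

Besides the shell and the picture viewer there is one more tool, called after "Call:" as name(argument=value, ...) on one line, values as JSON. send_rows: Moves the arm, as the interface text tells. Its arguments: {"type":"object","properties":{"series":{"type":"array"},"newtons":{"type":"number"}},"required":["series"]}

```bash
mkdir -p pics; ls; python3 - <<'E'
from workcell import *
import cv2
print(get_state())
for n in("side","top"):
    im=read_camera(n); cv2.imwrite(f"pics/{n}0.png",im); print(n,camera_info(n))
    for l in("jaw","bite_block","spatula_rest"):
        for d in silhouettes(n,l): print(n,l,round(d["p"],2),d["box"], im[d["pixels"]].mean(0).round())
E
```

```text
pics
{'clock': 0.0, 'joint_pos': array([ 1.10437165e+00,  3.13980095e-01,  4.49633451e-02,  1.30360231e+00,
       -1.85568769e-05,  1.43116113e+00]), 'qvel': array([ 1.65521152e-03,  1.70968302e-03,  4.12712315e-04,  2.48210228e-05,
        1.05639080e-03, -1.82979263e-03]), 'tau': array([-9.24361558e-06, -4.80617881e+01,  2.98538071e+01,  1.91250688e-02,
       -2.69856246e-04,  6.60146071e-08]), 'tcp_pos': array([0.18437462, 0.54408894, 0.23041404]), 'orientation': array([-2.63108810e-04,  1.62668587e-01,  9.86680344e-01, -8.72611918e-04]), 'wrist_force': array([-0.52795806, -0.71663641,  0.3873492 ]), 'ft_torque': array([0.00686311, 0.02002321, 0.00986926]), 'finger_gap': 0.08531922562430184}
side {'K': array([[512.69398886,   0.        , 320.10984153],
       [  0.        , 512.69398886, 241.51130769],
       [  0.        ,   0.        ,   1.        ]]), 'xyz': array([0.45132486, 0.72699497, 0.6684127 ]), 'attitude': array([ 0.01863537, -0.05975915,  0.90327744, -0.42446606])}
side jaw 0.65 [257.1, 229.8, 115.9, 115.1] [117. 137. 162.]
side bite_block 0.83 [281.3, 231.7, 19.2, 24.2] [ 47. 127. 148.]
side bite_block 0.5 [280.2, 212.3, 16.7, 16.1] [94. 57. 89.]
side spatula_rest 0.61 [231.7, 277.9, 27.8, 22.3] [121. 144. 148.]
top {'K': array([[551.85568691,   0.        , 318.60524925],
       [  0.        , 551.85568691, 232.86968299],
       [  0.        ,   0.        ,   1.        ]]), 'xyz': array([0.44774685, 0.01441906, 1.2089162 ]), 'attitude': array([-0.0334114 ,  0.71540967, -0.69698831,  0.03577683])}
top jaw 0.75 [243.0, 199.9, 101.5, 91.8] [121. 133. 149.]
top jaw 0.71 [352.2, 277.7, 106.4, 109.5] [53. 99. 45.]
top bite_block 0.56 [334.2, 213.9, 14.5, 12.4] [ 63. 141. 145.]
top bite_block 0.44 [371.2, 206.4, 9.9, 19.4] [100.  50.  87.]
top spatula_rest 0.75 [273.6, 180.6, 25.5, 21.8] [138. 147. 147.]
```

View pics/top0.png

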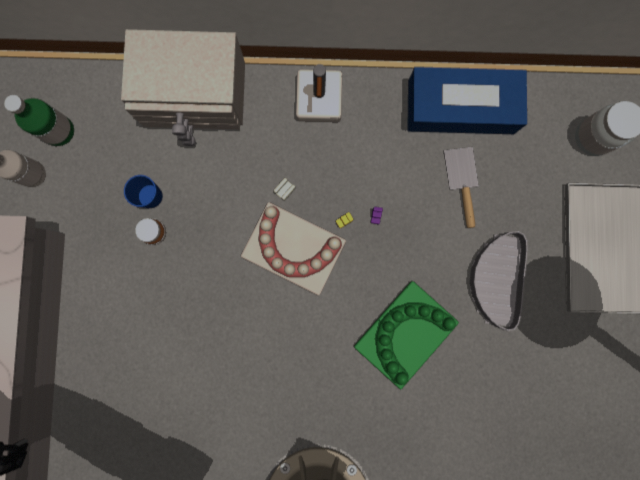

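View pics/side0.png

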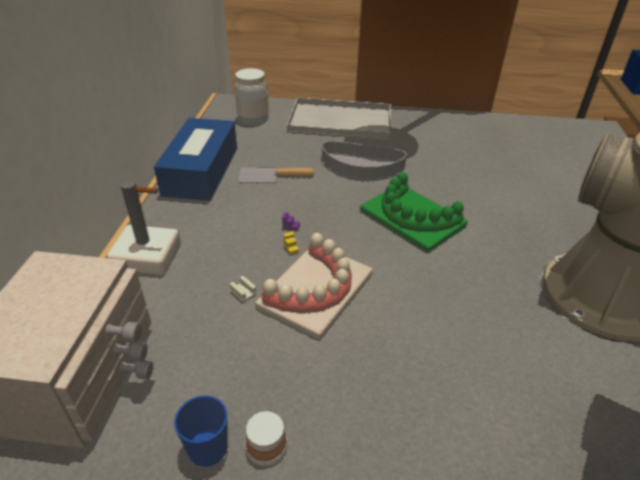

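The top view shows the ivory/pink jaw near (294,249), with the yellow block at (344,220) beside the end tooth at (334,243) and the white rest at (285,188). The start is therefore tooth 10. The purple block (376,215) and green jaw are decoys. Next I fit the jaw pose.

```bash
cat > h.py <<'E'
import numpy as np, cv2
from scipy.spatial.transform import Rotation as R
from scipy.optimize import minimize
from workcell import *
T=np.array([[46,75],[17,71],[-10,60],[-32,40],[-44,14],[-44,-15],[-31,-40],[-10,-60],[17,-71],[46,-75]])/1e3
def Rq(q): return R.from_quat([q[1],q[2],q[3],q[0]]).as_matrix()
def proj(n,P):
    c=camera_info(n); p=(np.atleast_2d(P)-c["xyz"])@Rq(c["attitude"])@np.array(c["K"]).T
    return p[:,:2]/p[:,2:]
def back(n,uv,z):
    c=camera_info(n); d=Rq(c["attitude"])@np.linalg.solve(c["K"],[*uv,1]); return c["xyz"]+d*(z-c["xyz"][2])/d[2]
def toW(p,L):
    c,s=np.cos(p[2]),np.sin(p[2]); L=np.atleast_2d(L)
    return np.c_[p[0]+c*L[:,0]-s*L[:,1],p[1]+s*L[:,0]+c*L[:,1],L[:,2]]
E
python3 - <<'E'
from h import *
a=back("top",(271,212),.06); b=back("top",(334,243),.06)
yaw=np.arctan2(*(a-b)[[1,0]])-np.pi/2
c=(a+b)/2-0.046*np.array([np.cos(yaw),np.sin(yaw),0]); p0=[c[0],c[1],yaw]; print("init",p0)
# masks: pink score = redness (R-G); model: crown discs non-pink, ridge ring pink
ims={n:read_camera(n) for n in("top","side")}
th=np.linspace(0,2*np.pi,24,endpoint=False)
disc=np.array([[r*np.cos(t),r*np.sin(t)] for r in(0,.004,.008) for t in th])
disc=np.c_[disc,.064-np.hypot(*disc.T)**2/16e-3]
mid=(T[1:]+T[:-1])/2; tg=np.diff(T,axis=0); nr=np.c_[-tg[:,1],tg[:,0]]/np.linalg.norm(tg,axis=1)[:,None]
pink=np.r_[mid+nr*.009,mid-nr*.009,mid+nr*.006,mid-nr*.006]; pink=np.c_[pink,np.full(len(pink),.042)]
cr=np.concatenate([disc+np.r_[t,0] for t in T])
def samp(I,uv): return cv2.remap(I,uv[:,0].astype(np.float32)[None],uv[:,1].astype(np.float32)[None],cv2.INTER_LINEAR)[0]
def cost(p,cams):
    s=0
    for n in cams:
        f=cv2.GaussianBlur(ims[n].astype(np.float32),(0,0),.7); red=(f[...,2]-f[...,1])/(f.sum(2)+1)
        s+=samp(red,proj(n,toW(p,cr))).mean()-samp(red,proj(n,toW(p,pink))).mean()
    return s
for cams in(["top"],["side"],["top","side"]):
    best=min((minimize(cost,np.array(p0)+[dx,dy,dt],args=(cams,),method="Nelder-Mead",options=dict(initial_simplex=np.array(p0)+[dx,dy,dt]+np.array([[0,0,0],[.006,0,0],[0,.006,0],[0,0,.06]]))) for dx in(-.005,.005) for dy in(-.005,.005) for dt in(-.06,.06)),key=lambda r:r.fun)
    print(cams,best.x.round(4),round(best.fun,4))
p=best.x; np.save("pose.npy",p)
# check: bite block, slab outline
slab=np.array([[67.5,96],[67.5,-96],[-67.5,-96],[-67.5,96]])/1e3
out=[]
for n,(x,y) in(("top",(225,170)),("side",(215,210))):
    k=4; cropw=(140,140); I=cv2.resize(ims[n][y:y+140,x:x+140],None,fx=2.85,fy=2.85,interpolation=cv2.INTER_CUBIC)
    f=lambda P:((proj(n,toW(p,P))-[x,y]+.5)*2.85).astype(int)
    for u in f(np.c_[T,np.full(10,.064)]): cv2.circle(I,tuple(map(int,u)),2,(255,0,0),-1)
    for z in(.018,): cv2.polylines(I,[f(np.c_[slab,np.full(4,z)])],True,(0,255,0),1)
    out.append(I)
cv2.imwrite("pics/fit.png",np.hstack(out))
W=toW(p,np.c_[T,np.full(10,.064)]); print(W.round(4)); print("reach",np.hypot(W[:,0],W[:,1]).round(3))
s=get_state(); M=Rq(s["orientation"]); print(M.round(3))
print(((W-s["tcp_pos"])@M*100).round(2))
E
```

```text
init [np.float64(0.5293351550060944), np.float64(0.06549252710964183), np.float64(-0.43279064566438397)]
['top'] [ 0.5307  0.0659 -0.4406] -0.2025
['side'] [ 0.5324  0.0814 -0.3532] -0.1161Traceback (most recent call last):
  File "<stdin>", line 21, in <module>
  File "<stdin>", line 21, in <genexpr>
    res = _minimize_neldermead(fun, x0, args, callback, bounds=bounds,
                               **options)
    fxcc = func(xcc)
    fx = function(np.copy(x), *(wrapper_args + args))
  File "<stdin>", line 18, in cost
  File "h.py", line 8, in proj
    c=camera_info(n); p=(np.atleast_2d(P)-c["xyz"])@Rq(c["attitude"])@np.array(c["K"]).T
ValueError: time passes only in moves, steps and waits
```

```bash
sed -i 's/^def Rq/import functools\n_ci=camera_info\ncamera_info=functools.lru_cache(None)(lambda n:_ci(n))\ndef Rq/' h.py
python3 - <<'E'
from h import *
p=np.array([.5307,.0659,-.4406]); np.save("pose.npy",p)
slab=np.array([[67.5,96],[67.5,-96],[-67.5,-96],[-67.5,96]])/1e3
out=[]
for n,(x,y),fn in(("top",(225,170),"top0"),("side",(245,215),"side0")):
    I=cv2.resize(cv2.imread(f"pics/{fn}.png")[y:y+140,x:x+140],(400,400),interpolation=cv2.INTER_CUBIC)
    f=lambda P:((proj(n,toW(p,P))-[x,y]+.5)*400/140).astype(int)
    for u in f(np.c_[T,np.full(10,.064)]): cv2.circle(I,tuple(map(int,u)),2,(255,0,0),-1)
    cv2.polylines(I,[f(np.c_[slab,np.full(4,.018)])],True,(0,255,0),1)
    out.append(I)
cv2.imwrite("pics/fit.png",np.hstack(out))
W=toW(p,np.c_[T,np.full(10,.064)]); print(W.round(4)); print("reach",np.hypot(W[:,0],W[:,1]).round(3))
s=get_state(); M=Rq(s["orientation"]); print(s["clock"],M.round(3))
print(((W-s["tcp_pos"])@M*100).round(2))
E
```

```text
[[ 0.6043  0.1141  0.064 ]
 [ 0.5764  0.1229  0.064 ]
 [ 0.5472  0.1244  0.064 ]
 [ 0.5188  0.1157  0.064 ]
 [ 0.4969  0.0973  0.064 ]
 [ 0.4845  0.0711  0.064 ]
 [ 0.4856  0.0429  0.064 ]
 [ 0.4961  0.0159  0.064 ]
 [ 0.5158 -0.0056  0.064 ]
 [ 0.5403 -0.0216  0.064 ]]
reach [0.615 0.589 0.561 0.532 0.506 0.49  0.487 0.496 0.516 0.541]
0.5 [[-0.947  0.321  0.   ]
 [ 0.321  0.947  0.   ]
 [-0.     0.    -1.   ]]
[[-53.57 -27.3   16.73]
 [-50.64 -27.37  16.73]
 [-47.83 -28.15  16.73]
 [-45.42 -29.89  16.73]
 [-43.93 -32.34  16.73]
 [-43.6  -35.22  16.73]
 [-44.61 -37.85  16.73]
 [-46.47 -40.07  16.73]
 [-49.03 -41.47  16.73]
 [-51.86 -42.2   16.73]]
```

View pics/fit.png

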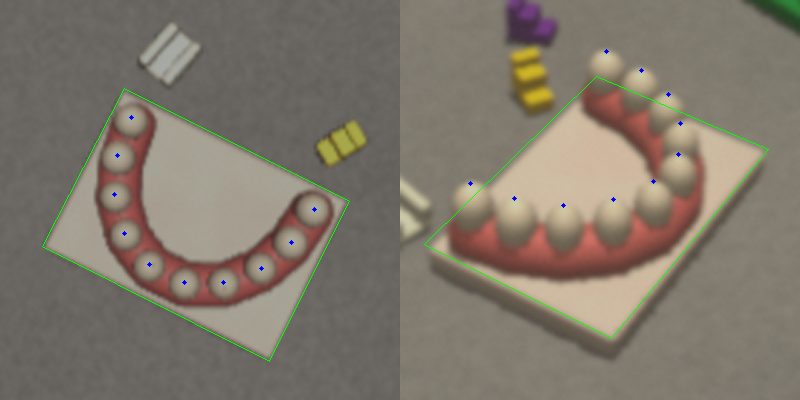

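The top fit matches the crowns and slab closely. The side view agrees to about 2–3 px. I'll shut the fingers, align the tool with the jaw axes (tool x = −jaw x, y = +jaw y), and move above tooth 10.

Call:
send_rows(series=[-51.9, -42.2, 8, 0, 0, 6.5, 0, -51.9, -42.2, 8, 0, 0, 6.5, 0, -51.9, -42.2, 8, 0, 0, 6.5, 0, -51.9, -42.2, 8, 0, 0, 6.5, 0, -51.9, -42.2, 8, 0, 0, 6.5, 0, -51.9, -42.2, 8, 0, 0, 6.5, 0, -51.9, -42.2, 8, 0, 0, 6.5, 0, -51.9, -42.2, 8, 0, 0, 6.5, 0, -51.9, -42.2, 8, 0, 0, 6.5, 0, -51.9, -42.2, 8, 0, 0, 6.5, 0])

```text
clock: 1.33
tcp_pos: [0.4056, 0.1926, 0.182]
orientation: [0.0, 0.218, 0.976, 0.0]
wrist_force: [0.8, 0.4, -0.1]
finger_gap: 0.0003
```

```bash
cat > st.py <<'E'
from h import *
p=np.load("pose.npy"); s=get_state(); M=Rq(s["orientation"])
W=toW(p,np.c_[T,np.full(10,.064)])
print("t",round(s["clock"],2),"tcp",s["tcp_pos"].round(4),"F",s["wrist_force"].round(2),"gap",round(s["finger_gap"],4)); print("R",M.round(4).tolist())
print(((W-s["tcp_pos"])@M*100).round(2).tolist())
E
python3 st.py
```

```text
t 1.33 tcp [0.4056 0.1926 0.182 ] F [ 0.77  0.43 -0.15] gap 0.0003
R [[-0.9047, 0.426, 0.0011], [0.426, 0.9047, 0.0005], [-0.0008, 0.0009, -1.0]]
[[-21.31, 1.36, 11.82], [-18.41, 0.96, 11.82], [-15.71, -0.14, 11.81], [-13.51, -2.14, 11.81], [-12.31, -4.74, 11.81], [-12.3, -7.64, 11.8], [-13.6, -10.14, 11.8], [-15.7, -12.14, 11.8], [-18.4, -13.24, 11.8], [-21.3, -13.64, 11.81]]
```

Call:
send_rows(series=[-21.3, -13.6, 5, 0, 0, 0, 0, -21.3, -13.6, 5, 0, 0, 0, 0, -21.3, -13.6, 5, 0, 0, 0, 0, -21.3, -13.6, 5, 0, 0, 0, 0, -21.3, -13.6, 5, 0, 0, 0, 0, -21.3, -13.6, 5, 0, 0, 0, 0, -21.3, -13.6, 5, 0, 0, 0, 0, -21.3, -13.6, 5, 0, 0, 0, 0, -21.3, -13.6, 5, 0, 0, 0, 0, -21.3, -13.6, 5, 0, 0, 0, 0])

```text
clock: 2.17
tcp_pos: [0.5387, -0.0183, 0.132]
orientation: [-0.0, 0.218, 0.976, 0.0]
wrist_force: [-0.6, -0.1, 0.5]
finger_gap: -0.0
```

```bash
python3 st.py
```

```text
t 2.17 tcp [ 0.5387 -0.0183  0.132 ] F [-0.61 -0.12  0.54] gap -0.0
R [[-0.9051, 0.4252, -0.0007], [0.4252, 0.9051, 0.0006], [0.0009, 0.0002, -1.0]]
[[-0.31, 14.77, 6.8], [2.59, 14.38, 6.8], [5.29, 13.28, 6.81], [7.49, 11.28, 6.81], [8.7, 8.69, 6.81], [8.7, 5.79, 6.81], [7.41, 3.28, 6.81], [5.31, 1.28, 6.8], [2.61, 0.18, 6.8], [-0.29, -0.23, 6.8]]
```

Descend to 10 mm above the crown of tooth 10, then look again to check alignment with the fingers in view.

Call:
send_rows(series=[-0.3, -0.2, 3, 0, 0, 0, 0, -0.3, -0.2, 5.8, 0, 0, 0, 0, -0.3, -0.2, 5.8, 0, 0, 0, 0, -0.3, -0.2, 5.8, 0, 0, 0, 0, -0.3, -0.2, 5.8, 0, 0, 0, 0, -0.3, -0.2, 5.8, 0, 0, 0, 0, -0.3, -0.2, 5.8, 0, 0, 0, 0])

```text
clock: 2.75
tcp_pos: [0.5427, -0.0223, 0.0757]
orientation: [0.002, 0.218, 0.976, 0.0]
wrist_force: [-0.0, -0.5, -0.4]
finger_gap: -0.0004
```

```bash
python3 st.py; python3 - <<'E'
from h import *
p=np.load("pose.npy"); W=toW(p,np.c_[T,np.full(10,.064)]); s=get_state(); o=[]
for n,(x,y) in(("side",(255,160)),("top",(270,160))):
    I=cv2.resize(read_camera(n)[y:y+130,x:x+130],(400,400),interpolation=cv2.INTER_CUBIC)
    for P,c in((W,(255,0,0)),(s["tcp_pos"],(0,255,0))):
        for u in proj(n,P): cv2.circle(I,tuple(((u-[x,y]+.5)*400/130).astype(int).tolist()),2,c,-1)
    o.append(I)
cv2.imwrite("pics/t10.png",np.hstack(o))
E
```

```text
t 2.75 tcp [ 0.5427 -0.0223  0.0757] F [-0.04 -0.49 -0.39] gap -0.0004
R [[-0.9049, 0.4256, 0.0032], [0.4256, 0.9049, -0.0005], [-0.0031, 0.0009, -1.0]]
[[0.23, 14.97, 1.18], [3.14, 14.57, 1.17], [5.84, 13.48, 1.16], [8.04, 11.48, 1.16], [9.24, 8.88, 1.15], [9.24, 5.98, 1.15], [7.95, 3.48, 1.15], [5.85, 1.48, 1.15], [3.15, 0.37, 1.16], [0.25, -0.03, 1.17]]
```

View pics/t10.png

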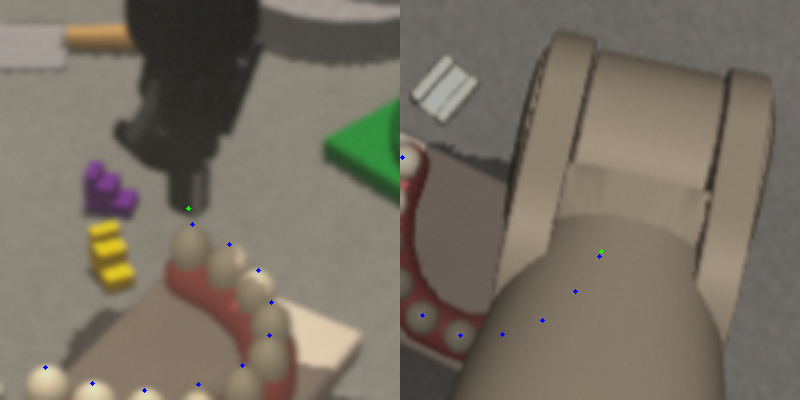

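Call:
send_rows(series=[0.2, 0, 0, 0, 0, 0, 0, 0.2, 0, 0, 0, 0, 0, 0, 0.2, 0, 0, 0, 0, 0, 0])

```text
clock: 3.1
tcp_pos: [0.5395, -0.0217, 0.0739]
orientation: [0.0, 0.218, 0.976, 0.0]
wrist_force: [0.3, 0.3, -0.7]
finger_gap: 0.0
```

```bash
python3 st.py; python3 -c "
from workcell import *
import time
read_camera('top');s=get_state();print(s['tcp_pos'],s['wrist_force'])
read_camera('top');s=get_state();print(s['tcp_pos'],s['wrist_force'])"
```

```text
t 3.1 tcp [ 0.5395 -0.0217  0.0739] F [ 0.3   0.34 -0.71] gap 0.0
R [[-0.9046, 0.4263, 0.0001], [0.4263, 0.9046, 0.0001], [-0.0, 0.0001, -1.0]]
[[-0.07, 15.05, 1.0], [2.83, 14.65, 1.0], [5.53, 13.55, 1.0], [7.73, 11.55, 1.0], [8.93, 8.95, 1.0], [8.93, 6.05, 1.0], [7.63, 3.55, 1.0], [5.53, 1.55, 0.99], [2.83, 0.45, 0.99], [-0.07, 0.05, 0.99]]
[ 0.53953663 -0.02171664  0.07389112] [0.51711173 0.18226692 0.47959984]
[ 0.53958002 -0.02172019  0.07383279] [-0.02161006 -0.00278882 -0.22692212]
```

Call:
send_rows(series=[-0.1, 0, 0.4, 0, 0, 0, 0, -0.1, 0, 0.7, 0, 0, 0, 0, -0.1, 0, 0.9, 0, 0, 0, 0, -0.1, 0, 1.1, 0, 0, 0, 0, -0.1, 0, 1.25, 0, 0, 0, 0, -0.1, 0, 1.35, 0, 0, 0, 0, -0.1, 0, 1.4, 0, 0, 0, 0, -0.1, 0, 1.45, 0, 0, 0, 0, -0.1, 0, 1.45, 0, 0, 0, 0, -0.1, 0, 1.45, 0, 0, 0, 0])

```text
clock: 4.03
tcp_pos: [0.5405, -0.0221, 0.0594]
orientation: [0.0, 0.218, 0.976, 0.0]
wrist_force: [0.1, 0.5, 1.0]
finger_gap: 0.0003
```

```bash
python3 st.py; python3 - <<'E'
from h import *
p=np.load("pose.npy"); F=[]
for i in range(10): I=read_camera("side"); F.append(get_state()["wrist_force"])
print(np.mean(F,0))
cv2.imwrite("pics/press10.png",cv2.resize(I[215:265,290:340],(500,500),interpolation=cv2.INTER_CUBIC))
E
```

```text
t 4.03 tcp [ 0.5405 -0.0221  0.0594] F [0.1  0.45 1.01] gap 0.0003
R [[-0.9047, 0.4262, 0.0001], [0.4262, 0.9047, 0.0001], [-0.0, 0.0001, -1.0]]
[[0.04, 15.04, -0.46], [2.94, 14.64, -0.46], [5.64, 13.54, -0.46], [7.84, 11.54, -0.46], [9.04, 8.94, -0.46], [9.04, 6.04, -0.46], [7.74, 3.54, -0.46], [5.64, 1.54, -0.46], [2.94, 0.44, -0.46], [0.04, 0.04, -0.46]]
[-0.63111975 -0.02826264  1.45356651]
```

View pics/press10.png

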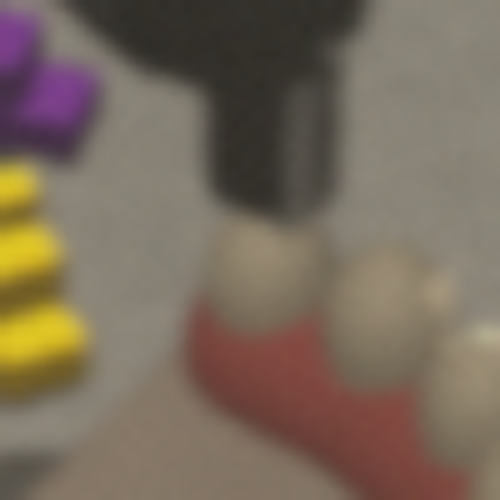

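Tooth 10 gives about 4.5 mm at Fz ≈ 1.4 N, and the fingertip is centred on the crown. Next I slide to tooth 9 at constant height.

Call:
send_rows(series=[0.35, 0.05, 0, 0, 0, 0, 0, 0.7, 0.1, 0, 0, 0, 0, 0, 1.05, 0.15, 0, 0, 0, 0, 0, 1.4, 0.2, 0, 0, 0, 0, 0, 1.75, 0.25, 0, 0, 0, 0, 0, 2.1, 0.3, 0, 0, 0, 0, 0, 2.5, 0.35, 0, 0, 0, 0, 0, 2.9, 0.4, 0, 0, 0, 0, 0, 2.9, 0.4, 0, 0, 0, 0, 0, 2.9, 0.4, 0, 0, 0, 0, 0])

```text
clock: 5.37
tcp_pos: [0.5153, -0.0057, 0.0592]
orientation: [-0.001, 0.218, 0.976, 0.0]
wrist_force: [-0.7, 0.3, 1.6]
finger_gap: -0.0003
```

```bash
python3 st.py; python3 - <<'E'
from h import *
F=[]
for i in range(5): I=read_camera("side"); F.append(get_state()["wrist_force"])
print(np.mean(F,0))
J=cv2.imread("pics/side0.png"); c=lambda A:cv2.resize(A[210:350,220:385],(400,340),interpolation=cv2.INTER_CUBIC)
cv2.imwrite("pics/p9.png",np.hstack([c(J),c(I)]))
E
```

```text
t 5.37 tcp [ 0.5153 -0.0057  0.0592] F [-0.67  0.26  1.65] gap -0.0003
R [[-0.9048, 0.4259, -0.0009], [0.4259, 0.9048, 0.0005], [0.001, 0.0, -1.0]]
[[-2.95, 14.63, -0.48], [-0.05, 14.24, -0.48], [2.65, 13.14, -0.48], [4.85, 11.14, -0.48], [6.05, 8.54, -0.47], [6.06, 5.64, -0.47], [4.76, 3.14, -0.48], [2.66, 1.14, -0.48], [-0.04, 0.04, -0.48], [-2.94, -0.37, -0.48]]
[-0.48783594  0.75317557  1.36116782]
```

View pics/p9.png

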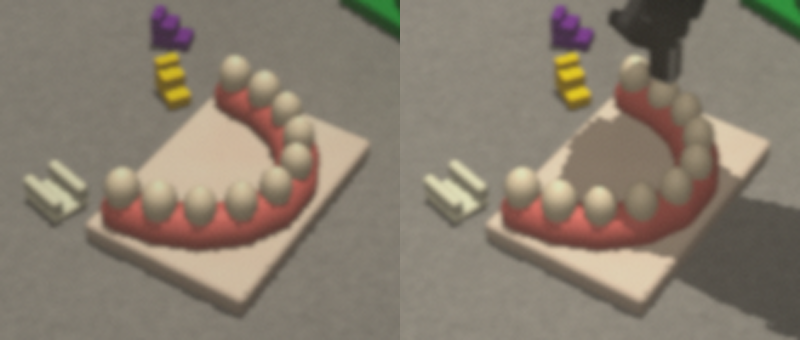

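The jaw has not moved, tooth 10 has sprung back, and the fingers are on tooth 9. On to tooth 8, then 7.

Call:
send_rows(series=[0.3, 0.1, 0, 0, 0, 0, 0, 0.65, 0.25, 0, 0, 0, 0, 0, 1.0, 0.4, 0, 0, 0, 0, 0, 1.35, 0.55, 0, 0, 0, 0, 0, 1.7, 0.7, 0, 0, 0, 0, 0, 2.05, 0.85, 0, 0, 0, 0, 0, 2.4, 1.0, 0, 0, 0, 0, 0, 2.7, 1.1, 0, 0, 0, 0, 0, 2.7, 1.1, 0, 0, 0, 0, 0, 2.7, 1.1, 0, 0, 0, 0, 0])

```text
clock: 6.45
tcp_pos: [0.4958, 0.0158, 0.0592]
orientation: [-0.0, 0.218, 0.976, 0.0]
wrist_force: [-0.5, 0.2, 1.4]
finger_gap: -0.0002
```

```bash
python3 st.py
```

```text
t 6.45 tcp [0.4958 0.0158 0.0592] F [-0.49  0.15  1.4 ] gap -0.0002
R [[-0.9048, 0.4257, -0.0006], [0.4257, 0.9048, 0.0005], [0.0008, 0.0002, -1.0]]
[[-5.63, 13.52, -0.48], [-2.73, 13.12, -0.48], [-0.03, 12.03, -0.47], [2.17, 10.03, -0.47], [3.37, 7.43, -0.47], [3.37, 4.53, -0.47], [2.08, 2.03, -0.47], [-0.02, 0.03, -0.48], [-2.72, -1.08, -0.48], [-5.62, -1.48, -0.48]]
```

Tracking is within 0.5 mm. Next are teeth 7, 6 and 5.

Call:
send_rows(series=[0.25, 0.25, 0, 0, 0, 0, 0, 0.5, 0.5, 0, 0, 0, 0, 0, 0.8, 0.75, 0, 0, 0, 0, 0, 1.05, 1.0, 0, 0, 0, 0, 0, 1.3, 1.25, 0, 0, 0, 0, 0, 1.6, 1.5, 0, 0, 0, 0, 0, 1.85, 1.75, 0, 0, 0, 0, 0, 2.1, 2.0, 0, 0, 0, 0, 0, 2.1, 2.0, 0, 0, 0, 0, 0, 2.1, 2.0, 0, 0, 0, 0, 0])

```text
clock: 7.28
tcp_pos: [0.4855, 0.0429, 0.0592]
orientation: [-0.0, 0.218, 0.976, 0.0]
wrist_force: [0.1, 1.0, 1.9]
finger_gap: 0.0
```

Call:
send_rows(series=[0.15, 0.3, 0, 0, 0, 0, 0, 0.3, 0.6, 0, 0, 0, 0, 0, 0.5, 0.95, 0, 0, 0, 0, 0, 0.65, 1.25, 0, 0, 0, 0, 0, 0.8, 1.55, 0, 0, 0, 0, 0, 1.0, 1.9, 0, 0, 0, 0, 0, 1.15, 2.2, 0, 0, 0, 0, 0, 1.3, 2.5, 0, 0, 0, 0, 0, 1.3, 2.5, 0, 0, 0, 0, 0, 1.3, 2.5, 0, 0, 0, 0, 0])

```text
clock: 8.12
tcp_pos: [0.4847, 0.071, 0.0594]
orientation: [0.0, 0.218, 0.976, 0.0]
wrist_force: [0.4, 0.6, 0.6]
finger_gap: 0.0002
```

```bash
python3 st.py; python3 - <<'E'
from h import *
p=np.load("pose.npy"); W=toW(p,np.c_[T,np.full(10,.064)])
I=read_camera("side"); J=cv2.imread("pics/side0.png"); c=lambda A:cv2.resize(A[210:350,220:385],(400,340),interpolation=cv2.INTER_CUBIC)
cv2.imwrite("pics/p6.png",np.hstack([c(J),c(I)]))
E
```

```text
t 8.12 tcp [0.4847 0.071  0.0594] F [0.4  0.63 0.62] gap 0.0002
R [[-0.9049, 0.4256, 0.0002], [0.4256, 0.9049, 0.0006], [0.0001, 0.0006, -1.0]]
[[-8.99, 8.99, -0.46], [-6.09, 8.59, -0.46], [-3.39, 7.5, -0.46], [-1.18, 5.5, -0.46], [0.02, 2.9, -0.46], [0.02, -0.0, -0.46], [-1.28, -2.5, -0.47], [-3.37, -4.5, -0.47], [-6.07, -5.61, -0.47], [-8.97, -6.01, -0.47]]
```

View pics/p6.png

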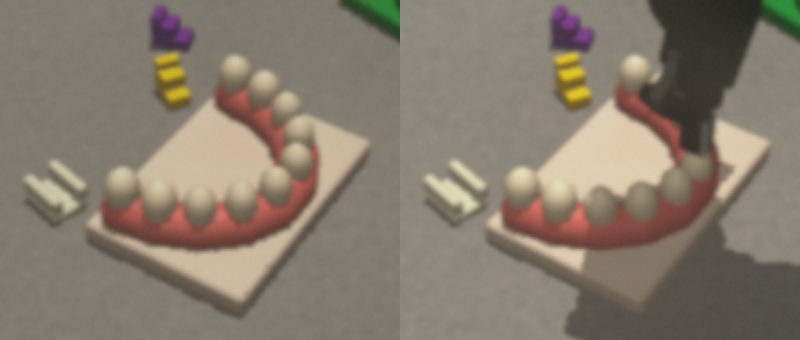

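The fingers are on tooth 6 (tip at about (697,152) in the right crop) and the jaw is unshifted. Continuing to 5, 4 and 3.

Call:
send_rows(series=[0, 0.35, 0, 0, 0, 0, 0, 0, 0.7, 0, 0, 0, 0, 0, 0, 1.05, 0, 0, 0, 0, 0, 0, 1.4, 0, 0, 0, 0, 0, 0, 1.8, 0, 0, 0, 0, 0, 0, 2.2, 0, 0, 0, 0, 0, 0, 2.55, 0, 0, 0, 0, 0, 0, 2.9, 0, 0, 0, 0, 0, 0, 2.9, 0, 0, 0, 0, 0, 0, 2.9, 0, 0, 0, 0, 0])

```text
clock: 9.0
tcp_pos: [0.4974, 0.0972, 0.0594]
orientation: [0.0, 0.218, 0.976, 0.0]
wrist_force: [-0.6, 0.8, 0.6]
finger_gap: -0.0003
```

Call:
send_rows(series=[-0.15, 0.3, 0, 0, 0, 0, 0, -0.3, 0.65, 0, 0, 0, 0, 0, -0.45, 1.0, 0, 0, 0, 0, 0, -0.6, 1.3, 0, 0, 0, 0, 0, -0.75, 1.6, 0, 0, 0, 0, 0, -0.9, 1.95, 0, 0, 0, 0, 0, -1.05, 2.3, 0, 0, 0, 0, 0, -1.2, 2.6, 0, 0, 0, 0, 0, -1.2, 2.6, 0, 0, 0, 0, 0, -1.2, 2.6, 0, 0, 0, 0, 0])

```text
clock: 9.83
tcp_pos: [0.5195, 0.1155, 0.0594]
orientation: [0.0, 0.218, 0.976, 0.0]
wrist_force: [0.3, -0.4, 0.4]
finger_gap: -0.0
```

```bash
python3 st.py; python3 - <<'E'
from h import *
I=read_camera("side"); J=cv2.imread("pics/side0.png"); c=lambda A:cv2.resize(A[210:350,220:385],(400,340),interpolation=cv2.INTER_CUBIC)
cv2.imwrite("pics/p4.png",np.hstack([c(J),c(I)]))
E
```

```text
t 9.83 tcp [0.5195 0.1155 0.0594] F [ 0.26 -0.42  0.42] gap -0.0
R [[-0.9048, 0.4259, 0.0008], [0.4259, 0.9048, 0.0005], [-0.0005, 0.0008, -1.0]]
[[-7.73, 3.48, -0.45], [-4.83, 3.08, -0.45], [-2.13, 1.99, -0.45], [0.07, -0.01, -0.46], [1.27, -2.61, -0.46], [1.28, -5.51, -0.46], [-0.02, -8.01, -0.46], [-2.12, -10.01, -0.46], [-4.82, -11.12, -0.46], [-7.72, -11.52, -0.46]]
```

View pics/p4.png

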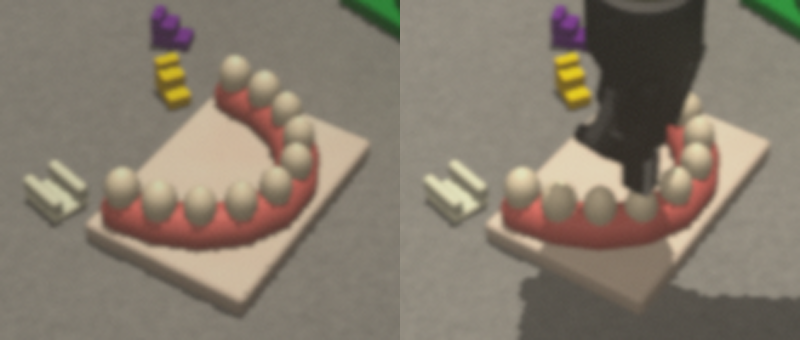

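The fingers are on tooth 4, with the previous teeth back up. Continuing to 3, 2 and 1.

Call:
send_rows(series=[-0.25, 0.25, 0, 0, 0, 0, 0, -0.5, 0.5, 0, 0, 0, 0, 0, -0.8, 0.75, 0, 0, 0, 0, 0, -1.05, 1.0, 0, 0, 0, 0, 0, -1.3, 1.25, 0, 0, 0, 0, 0, -1.6, 1.5, 0, 0, 0, 0, 0, -1.9, 1.75, 0, 0, 0, 0, 0, -2.15, 2.0, 0, 0, 0, 0, 0, -2.15, 2.0, 0, 0, 0, 0, 0, -2.15, 2.0, 0, 0, 0, 0, 0])

```text
clock: 10.72
tcp_pos: [0.5477, 0.1243, 0.0594]
orientation: [0.0, 0.218, 0.976, 0.0]
wrist_force: [0.2, -0.3, 0.0]
finger_gap: 0.0001
```

Call:
send_rows(series=[-0.3, 0.1, 0, 0, 0, 0, 0, -0.65, 0.25, 0, 0, 0, 0, 0, -1.0, 0.4, 0, 0, 0, 0, 0, -1.35, 0.55, 0, 0, 0, 0, 0, -1.7, 0.7, 0, 0, 0, 0, 0, -2.05, 0.85, 0, 0, 0, 0, 0, -2.4, 1.0, 0, 0, 0, 0, 0, -2.7, 1.1, 0, 0, 0, 0, 0, -2.7, 1.1, 0, 0, 0, 0, 0, -2.7, 1.1, 0, 0, 0, 0, 0])

```text
clock: 11.55
tcp_pos: [0.5767, 0.1225, 0.0594]
orientation: [0.0, 0.218, 0.976, 0.0]
wrist_force: [1.0, -0.0, 1.0]
finger_gap: -0.0004
```

```bash
python3 st.py;  python3 - <<'E'
from workcell import *
import numpy as np
F=[]
for i in range(6): read_camera("side"); F.append(get_state()["wrist_force"])
print(np.mean(F,0))
E
```

```text
t 11.55 tcp [0.5767 0.1225 0.0594] F [ 1.   -0.    0.98] gap -0.0004
R [[-0.9046, 0.4263, 0.0009], [0.4263, 0.9046, 0.0001], [-0.0008, 0.0004, -1.0]]
[[-2.85, 0.42, -0.46], [0.05, 0.02, -0.46], [2.75, -1.08, -0.46], [4.95, -3.08, -0.47], [6.15, -5.68, -0.47], [6.15, -8.58, -0.47], [4.85, -11.08, -0.47], [2.75, -13.08, -0.47], [0.05, -14.18, -0.47], [-2.85, -14.58, -0.47]]
[0.61287843 0.12678285 0.99474218]
```

Call:
send_rows(series=[-0.35, 0.05, 0, 0, 0, 0, 0, -0.7, 0.1, 0, 0, 0, 0, 0, -1.05, 0.15, 0, 0, 0, 0, 0, -1.4, 0.2, 0, 0, 0, 0, 0, -1.75, 0.25, 0, 0, 0, 0, 0, -2.1, 0.3, 0, 0, 0, 0, 0, -2.5, 0.35, 0, 0, 0, 0, 0, -2.85, 0.4, 0, 0, 0, 0, 0, -2.85, 0.4, 0, 0, 0, 0, 0, -2.85, 0.4, 0, 0, 0, 0, 0])

```text
clock: 12.68
tcp_pos: [0.6043, 0.1138, 0.0594]
orientation: [0.0, 0.218, 0.976, 0.0]
wrist_force: [0.6, 0.5, 0.8]
finger_gap: -0.0
```

```bash
python3 st.py;  python3 - <<'E'
from h import *
F=[]
for i in range(6): I=read_camera("side"); F.append(get_state()["wrist_force"])
print(np.mean(F,0))
J=cv2.imread("pics/side0.png"); c=lambda A:cv2.resize(A[210:350,220:385],(400,340),interpolation=cv2.INTER_CUBIC)
cv2.imwrite("pics/p1.png",np.hstack([c(J),c(I)]))
E
```

```text
t 12.68 tcp [0.6043 0.1138 0.0594] F [0.62 0.47 0.83] gap -0.0
R [[-0.9045, 0.4264, 0.001], [0.4264, 0.9045, -0.0001], [-0.0009, 0.0004, -1.0]]
[[0.01, 0.03, -0.46], [2.91, -0.37, -0.46], [5.61, -1.47, -0.46], [7.81, -3.47, -0.47], [9.01, -6.07, -0.47], [9.01, -8.97, -0.47], [7.71, -11.47, -0.47], [5.61, -13.47, -0.47], [2.91, -14.57, -0.47], [0.01, -14.97, -0.46]]
[ 0.74615977 -0.26907287  1.10612141]
```

View pics/p1.png

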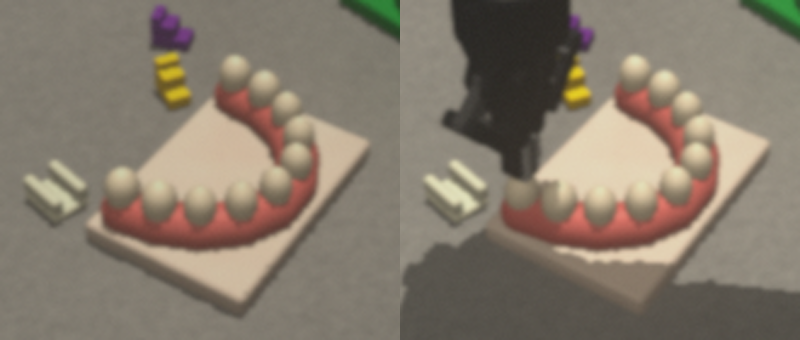

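Tooth 1 is pressed and every other tooth is back up, with the jaw unmoved. Now I lift straight up and clear.

Call:
send_rows(series=[0, 0, -0.3, 0, 0, 0, 0, 0, 0, -0.8, 0, 0, 0, 0, 0, 0, -2, 0, 0, 0, 0, 0, 0, -5, 0, 0, 0, 0, 0, 0, -8, 0, 0, 0, 0, 0, 0, -12, 0, 0, 0, 0, 0, 0, -15, 0, 0, 0, 0, 0, 0, -15, 0, 0, 0, 0, 0, 0, -15, 0, 0, 0, 0, 0, 0, -15, 0, 0, 0, 0])

```text
clock: 13.82
tcp_pos: [0.6031, 0.1141, 0.2091]
orientation: [-0.0, 0.218, 0.976, 0.0]
wrist_force: [0.7, -0.1, 0.3]
finger_gap: 0.0004
```

```bash
python3 st.py;  python3 - <<'E'
from h import *
I=read_camera("side"); J=cv2.imread("pics/side0.png")
c=lambda A:cv2.resize(A[210:350,220:385],(400,340),interpolation=cv2.INTER_CUBIC)
cv2.imwrite("pics/end.png",np.hstack([c(J),c(I)]))
for l in("jaw","bite_block","spatula_rest"): print(l,[(round(d["p"],2),d["box"]) for d in silhouettes("side",l)])
E
```

```text
t 13.82 tcp [0.6031 0.1141 0.2091] F [ 0.69 -0.12  0.32] gap 0.0004
R [[-0.9047, 0.4261, -0.0004], [0.4261, 0.9047, 0.0001], [0.0004, -0.0001, -1.0]]
[[-0.11, 0.06, 14.51], [2.79, -0.34, 14.51], [5.49, -1.44, 14.51], [7.69, -3.44, 14.51], [8.9, -6.04, 14.52], [8.9, -8.94, 14.52], [7.6, -11.44, 14.52], [5.5, -13.44, 14.51], [2.8, -14.54, 14.51], [-0.1, -14.94, 14.51]]
jaw [(0.79, [357.3, 170.6, 109.9, 83.6]), (0.65, [259.1, 231.6, 112.3, 109.1]), (0.33, [286.2, 163.8, 27.4, 14.5])]
bite_block [(0.55, [284.4, 229.5, 14.9, 26.4]), (0.55, [280.8, 212.2, 19.0, 16.3])]
spatula_rest [(0.68, [234.8, 277.8, 23.1, 22.9]), (0.43, [261.7, 279.3, 16.3, 15.7])]
```

View pics/end.png

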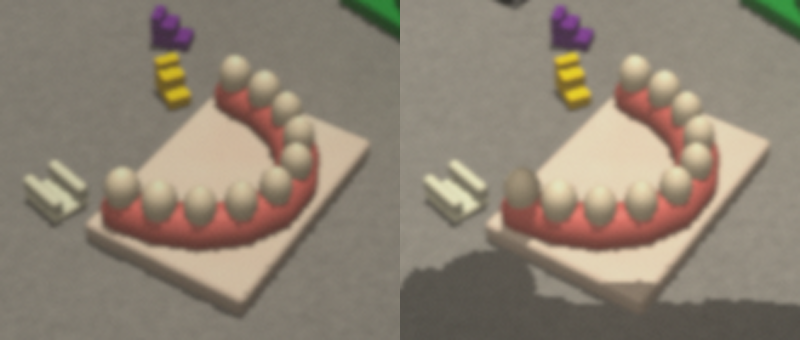

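The end picture matches the start: all ten teeth are up, and the jaw, block and rest are unmoved. The hand is clear.

```bash
python3 -c "
from workcell import *
print(hand_in())"
```

```text
the job is handed in; nothing more can be done
None
```

I ran the shut fingertips along all ten teeth in one pass, from tooth 10 beside the yellow bite block round to tooth 1. I then lifted the hand clear and handed the job in at about 14 s on the robot's clock.

- **Press depth:** the tip stayed about 4.6 mm below the resting crown tops, within 1 mm or so of each fitted crown centre.
- **Force where averaged:** about 1.45 N on tooth 10, 1.4 N on 9, 1.0 N on 2 and 1.1 N on 1. These agree with the springs pressed about 4–5 mm, well short of the 11 mm stop.
- **Weaker evidence:** teeth 3 to 8 have only one noisy force reading each. Tooth 7 read 1.9 N, tooth 8 1.4 N, teeth 4, 5 and 6 0.4–0.6 N, and tooth 3 0.0 N. Pictures show contact on 4 and 6. For 3 and 5, contact rests only on the tip being at the same height over the crown, so I cannot fully rule out that either went untouched.
- **Final pictures:** all ten teeth are back up. By eye, the jaw, bite block and spatula rest are where they started.
- **Disagreement:** an automatic fit on the side camera differed from the top camera by about 15 mm and 5°, so I dropped it. The top-camera fit overlaid on the side view agreed to about 2–3 mm.

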